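Start the rotor nut on its stud

ROBOT

A 7-joint arm with a two-finger parallel gripper is mounted at the origin on a cart in front of the work surface, level with it; the furniture and walls round the work are solid. World frame = base frame: x ahead of the robot, y to its left, z up, the work surface at z = 0. Lengths are in mm, angles in rad, forces in N, time in s.
With the tool pointing down it reaches from about 400 to 875 mm from the base axis. Payload 4.4 kg.
Tool frame: the origin (TCP) lies at the very end of the fingers, on their centre line; the grasp point (between the pads) lies 19 mm behind it; y points along the fingers, z is the direction in which the jaws open and shut, and the axes are right-handed (so a half turn about y gives the same grasp; the last joint's range is limited). The gripper opens to 85 mm and grips with 20 to 120 N. Pads are 22 mm wide; open, the fingers measure 114 mm over their backs; the gripper's body (76 mm by 85 mm) begins 54 mm behind the grasp point. The pads swing forward as they close: fully open they stand 13 mm farther back than shut.
Start: joints at [1.037, 0.628, 0.038, 1.517, -0.027, 0.996, -0.02], TCP at [293.129, -580.167, 231.313] pointing down, gripper open.
Joint ranges: [-3.06, 3.06], [-0.37, 2.12], [-1.25, 1.32], [0.18, 2.47], [-1.1, 4.24], [0.23, 1.98], [-2.94, 2.94]. Speed limits (rad/s): [2.57, 2.57, 3.14, 3.14, 3.14, 3.14, 3.14].

INTERFACE

Orientations are given as [roll, pitch, yaw] about the fixed x, y, z axes, in that order (R = Rz(yaw) Ry(pitch) Rx(roll)).
In Python, from cell import ctrl, imaging, finish_job gives the robot as it stands.
- The arm moves only by the shell command python3 -m inch 'ROWS'. ROWS is JSON, one flat list of numbers, 7 for each row, row after row: the opening, from 0 (shut) to 1 (fully open), then the shift along the tool's x, y, z in cm, then the turn, a rotation vector about the tool's x, y, z in degrees. A call has 1 to 12 rows; each row is the pose to reach, as a shift and turn from the pose commanded when the call began, along the tool's axes at that moment; what a row does not reach only later rows make up. A row lasts 1/10 s, in which the tool goes at most 50 mm and 8.59 degrees, less where a joint would pass 70% of its speed; a pose out of reach is approached as far as the arm can. A call with a gripper value outside its range is refused whole. The fingers move at their own pace and stop on an object; the grip force is fixed at half the most. Time passes only in rows, so rows that repeat a pose let the fingers close. It gives the time, the measured TCP pose, the force and the opening at its end, in the units of the state.
- ctrl.read_state(): the state, without advancing time (a new reading comes with each control period).
- imaging.get_image(name): name is "scene" or "side" or "wrist"; returns a dict with "img" (420x560x3 uint8, red, green, blue), "fx", "fy", "cx", "cy" (pixels), "R" (3x3) and "t" (3): a world point X has camera coordinates R X + t. Camera axes: x right, y down, z forward; pixel columns grow to the right and rows downward; lengths in mm; the calibration is good to about 2 mm. A picture is of the moment at which its call begins. There is no depth.
- finish_job(): hands the job in, once; it reports no verdict.
The state is a dict: "clock": time; "qpos": joint angles; "qd": joint speeds; "tau": joint torques, N m; "eef_pos": TCP position; "tool_rot": TCP orientation; "force": force on the tool from outside, world axes, zero at the start; "torque": the same for the moment, N m; "width": finger opening in mm.
Only numpy, scipy, OpenCV 4.12 (cv2) and the standard library are available. Lean on these libraries where they do the work, as an engineer would, in place of code of your own. Each camera call takes 0.05 s, during which the arm holds its last target.

TASK

Fasten the centrifuge rotor: set the large flange nut on its stud, ears midway between the rotor's ribs so that it rests on top of the thread. Back it off anticlockwise (from above) until it goes fully down past the thread's start onto its seat, then turn it clockwise an eighth of a turn so that the thread catches, and let go. Leave the two other nuts where they lie.

Things in the scene. Friction and masses are not known exactly. Their poses are not given: they have to be found in the camera images.
- flange_nut_mid (a point): Large loose steel flange nut, 250 g, 34 mm tall; point on its axis, half-way up; z up. Flange 68 mm across, 6 thick, four ears (84 across) on its +-x, +-y axes. Hexagon above: 50 mm across flats, which face at 0, 60, 120 degrees from its x. Bore 38 mm with four teeth in line with the ears, in to 28 mm across, 10 to 15 mm above the underside.
- rotor_stand: Fixed aluminium rotor drum, 142 mm across, on a round stand; origin centre of its underside, z up. Top face 50 mm up, seat disc 56 up. Four ribs on the top, 38, 128, 218, 308 degrees anticlockwise from its x, mark the gaps between the stud's four thread ridges. Ears within 12 degrees of the ribs: the nut can go down. Ears along its x, y axes: the teeth lie on the ridges.
- stud_tip (a point): Tip of the rotor's fixed stud, on its axis 96 mm up; 24 mm thick, tapers over the top 16 mm to 8 mm. Ridge tops 78 mm up: a nut resting there has its underside 68 mm up; a stop (83 mm up) bars it clockwise. In the gap it goes down 12 mm onto the seat, then turns clockwise under the ridges with 1 mm height play to a stop 54 degrees past the rib.
- small_nut_mid (a point): Bystander: a like steel flange nut with four ears but much smaller, 30 mm across flats, 24 mm tall, 58 mm across ears; point on its axis, half-way up.
- plain_nut_mid (a point): Bystander: a plain steel hex nut without flange or ears, 50 mm across flats, 26 mm tall; point on its axis, half-way up.

How it is judged:
By the outcome, as a careful person would: the job done as asked, in the order asked, and still so for the second after the job is handed in, with the robot touching nothing.
It also fails if it takes over 53 s, if anything falls off the work surface, if the arm or the gripper's body presses on something with over 40 N, if the wrist force passes 120 N, or if a joint passes its speed limit or range.

## Working session

There is one attempt and no reset: what is moved stays moved. The work goes in short steps, Python scripts to look and compute and a shell command to move; the robot and the scene stay as the last step left them, time stands still between calls to the robot, and variables do not carry over. Pictures are saved under pics/ and viewed, and the job is handed in when it is done.

```bash
ls; mkdir -p pics
python3 - <<'E'
from cell import ctrl, imaging
import cv2
s=ctrl.read_state(); print({k:(v if not hasattr(v,'tolist') else v) for k,v in s.items()})
for n in ["scene","side","wrist"]:
    d=imaging.get_image(n); cv2.imwrite(f"pics/{n}0.png",d["img"][:,:,::-1]); print(n,d["fx"],d["cx"],d["cy"],(-d["R"].T@d["t"]).round())
E
```

```text
pics
{'clock': 0.0, 'qpos': array([ 1.03718154,  0.62930507,  0.03846542,  1.51836573, -0.02700797,
        0.99628243, -0.01999396]), 'qd': array([ 1.30151376e-03, -5.61320142e-04, -3.82595952e-03,  9.17403502e-04,
        3.81106671e-04,  1.17018828e-03,  1.40752480e-05]), 'tau': array([-5.60856893e-05, -5.63400471e+01,  1.22657586e+00, -1.93445581e+01,
        1.11366645e-02,  1.04343405e-02,  3.00363531e-06]), 'eef_pos': array([ 292.84817455, -579.6052012 ,  230.41683935]), 'tool_rot': array([-1.57263805e+00, -2.91444253e-05, -2.67379508e+00]), 'force': array([-0.85236377,  0.10497636, -0.2156269 ]), 'torque': array([ 0.03862477, -0.03622846, -0.00816847]), 'width': 85.28157375771607}
scene 429.14708541276707 283.32545597683537 217.66992141611777 [  600. -1007.   631.]
side 517.0950711124144 284.8956740872316 210.1192968969552 [  258. -1144.   415.]
wrist 340.48964717880966 289.0191834325906 211.80066219571083 [ 352. -550.  375.]
```

View pics/scene0.png

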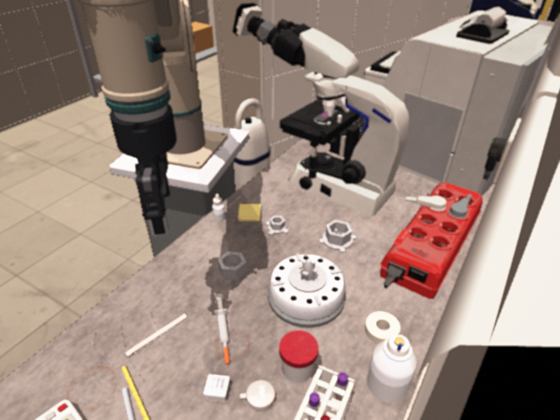

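View pics/side0.png

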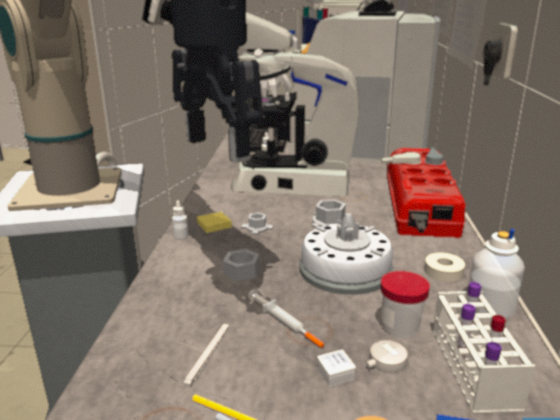

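View pics/wrist0.png

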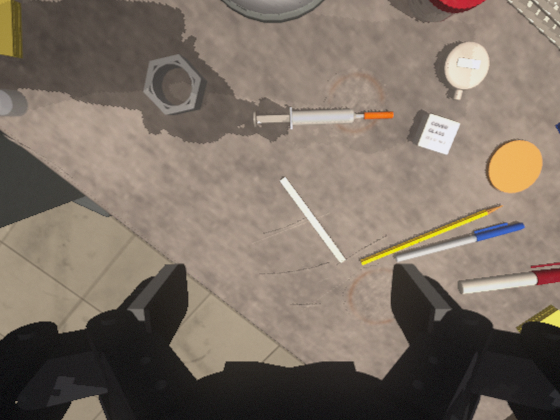

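Scene view: large nut with ears at about (338,234), small nut (277,225), plain nut (232,263), stud tip (308,265). I'll do rough positions first, then zoom in.

```bash
cat > h.py <<'E'
import numpy as np, cv2
from cell import ctrl, imaging
def ray(d,u,v):
    c=-d["R"].T@d["t"]; r=d["R"].T@np.array([(u-d["cx"])/d["fx"],(v-d["cy"])/d["fy"],1]); return c,r/np.linalg.norm(r)
def onz(d,u,v,z):
    c,r=ray(d,u,v); return c+r*(z-c[2])/r[2]
def tri(obs):
    A=np.zeros((3,3));b=np.zeros(3)
    for d,u,v in obs:
        c,r=ray(d,u,v);P=np.eye(3)-np.outer(r,r);A+=P;b+=P@c
    X=np.linalg.solve(A,b)
    return X,[round(float(np.linalg.norm((np.eye(3)-np.outer(ray(d,u,v)[1],ray(d,u,v)[1]))@(X-ray(d,u,v)[0]))),1) for d,u,v in obs]
def proj(d,X):
    p=d["R"]@np.asarray(X,float)+d["t"]; return np.array([d["fx"]*p[0]/p[2]+d["cx"],d["fy"]*p[1]/p[2]+d["cy"]])
def crop(d,u0,v0,u1,v1,k,fn):
    cv2.imwrite(fn,cv2.resize(d["img"][v0:v1,u0:u1,::-1],None,fx=k,fy=k,interpolation=cv2.INTER_CUBIC))
E
python3 - <<'E'
from h import *
a=imaging.get_image("scene");b=imaging.get_image("side")
for n,p,q in [("tip",(308,262),(349,216)),("big",(338,231),(330,209)),("small",(277,222),(257,220)),("plain",(232,261),(240,264))]:
    print(n,*tri([(a,*p),(b,*q)]),onz(a,*p,17).round())
crop(a,255,205,365,325,5,"pics/s1.png");crop(b,230,185,400,295,4,"pics/d1.png")
E
```

```text
tip [ 492.9910687  -463.30336354   94.25509876] [0.8, 0.8] [ 477. -384.   17.]
big [ 518.64376844 -278.6861951    25.05750329] [0.4, 0.4] [ 517. -268.   17.]
small [ 378.34508257 -277.40957897   15.22648303] [1.0, 1.0] [ 378. -278.   17.]
plain [ 327.43701387 -424.14044457   10.58290603] [3.0, 3.0] [ 328. -427.   17.]
```

View pics/s1.png

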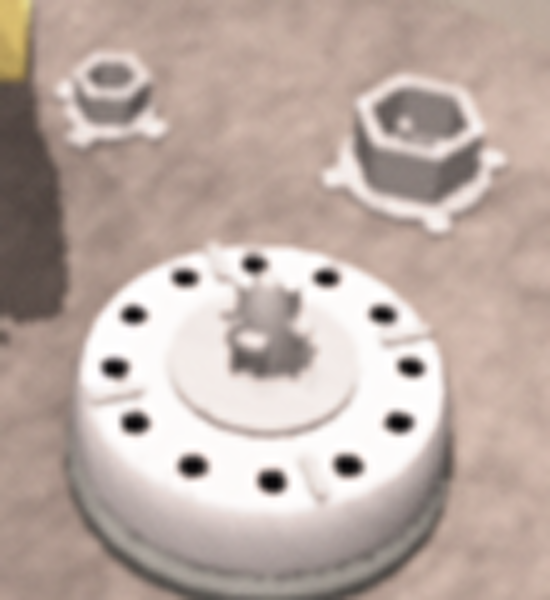

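View pics/d1.png

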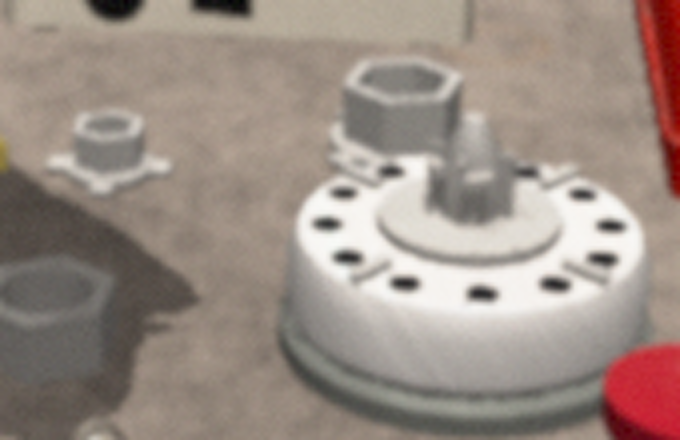

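Run:
```python
from h import *
from scipy.spatial.transform import Rotation as Ro
w=imaging.get_image("wrist"); print(onz(w,280,210,30), w["R"].round(2))
s=ctrl.read_state(); R=Ro.from_euler("xyz",s["tool_rot"]).as_matrix(); print(R.round(3))
print(R.T@(-w["R"].T@w["t"]-s["eef_pos"]))
print(R.T@(np.array([430,-410,230])-s["eef_pos"]))
```

```text
[ 265.20406593 -583.08109207   30.        ] [[ 0.45 -0.89 -0.  ]
 [-0.86 -0.44  0.26]
 [-0.24 -0.12 -0.96]]
[[-0.893 -0.     0.451]
 [-0.451  0.001 -0.893]
 [-0.    -1.    -0.001]]
[-6.62856019e+01 -1.44263073e+02  9.77436186e-02]
[-198.9102107     1.02876644  -89.93950546]
```

Run:
```python
from h import *
a=imaging.get_image("scene");b=imaging.get_image("side")
for p in [(293,188),(380,210),(397,180)]: print(onz(a,*p,0).round())
for p in [(237,191),(347,193)]: print(onz(b,*p,0).round())
for z in (250,300,350,400): print(z,onz(a,240,25,z).round(),onz(a,300,90,z).round())
w=imaging.get_image("wrist");s=ctrl.read_state();
from scipy.spatial.transform import Rotation as Ro
R=Ro.from_euler("xyz",s["tool_rot"]).as_matrix();print(R.T@(np.array([505,-400,230])-s["eef_pos"]))
```

```text
[ 370. -111.    0.]
[ 598. -139.    0.]
[627.  10.   0.]
[363. -86.   0.]
[ 596. -147.    0.]
250 [ 40. 402. 250.] [371. -76. 250.]
300 [114. 217. 300.] [ 401. -198.  300.]
350 [187.  32. 350.] [ 431. -320.  350.]
400 [ 261. -153.  400.] [ 461. -443.  400.]
[-270.33188657    1.27459667  -65.26039276]
```

```bash
python3 - <<'E'
from h import *
a=imaging.get_image("scene");b=imaging.get_image("side")
print(tri([(a,240,22),(b,153,12)]),tri([(a,240,12),(b,160,0)]))
crop(a,200,0,440,220,3,"pics/s2.png");
E
python3 -m inch '[1,-5,0,-1,0,0,0, 1,-10,0,-2.5,0,0,0, 1,-15,0,-4,0,0,0, 1,-20,0,-5,0,0,0, 1,-24,0,-6,0,0,0, 1,-27,0,-6.5,0,0,0, 1,-27,0,-6.5,0,0,0, 1,-27,0,-6.5,0,0,0]'
python3 - <<'E'
from h import *
w=imaging.get_image("wrist"); cv2.imwrite("pics/w1.png",w["img"][:,:,::-1])
E
```

```text
(array([217.21430871, -36.71756869, 371.1111303 ]), [4.5, 4.5]) (array([231.6139308 , -66.10421109, 396.31798873]), [7.9, 7.9])
clock: 1.35
eef_pos: [505.1, -400.0, 231.2]
tool_rot: [-1.571, -0.001, -2.672]
force: [-0.1, -1.3, -0.2]
width: 85.3
```

View pics/w1.png

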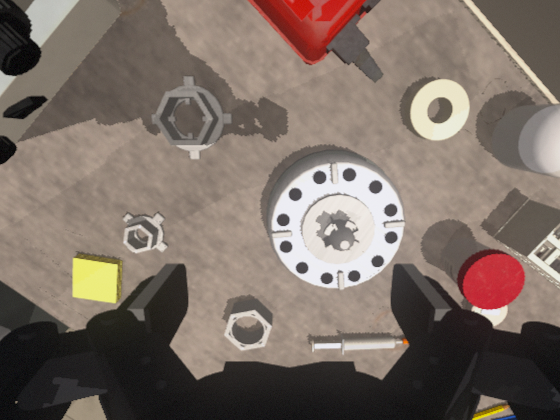

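View pics/s2.png

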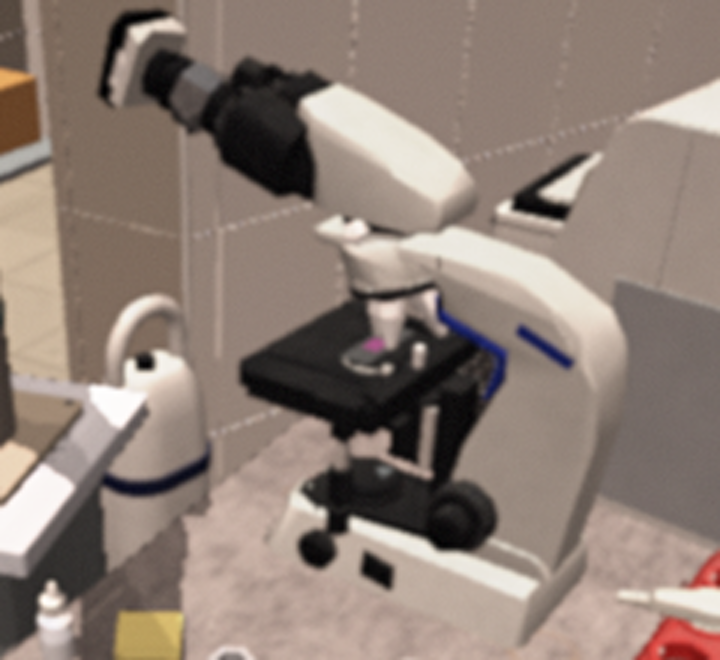

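Wrist view shows the large nut at (190,117), rotor at (338,225) with ribs about (335,172), (395,224), (341,282), (283,233), and both bystanders clear of these. Zooming for precise points, and checking arm clearance to the microscope.

Run:
```python
from h import *
w=imaging.get_image("wrist"); crop(w,140,70,240,170,6,"pics/w2.png"); crop(w,265,145,415,295,4,"pics/w3.png")
a=imaging.get_image("scene"); cv2.imwrite("pics/s3.png",a["img"][:,:,::-1])
```

```text
(no output)
```

View pics/w2.png

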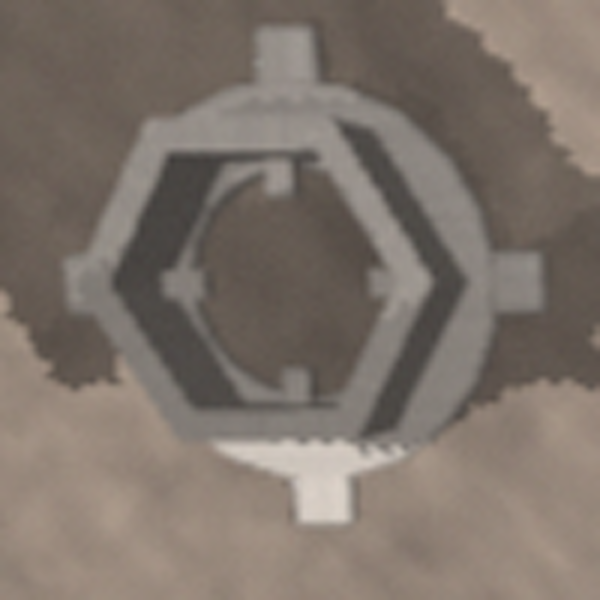

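View pics/w3.png

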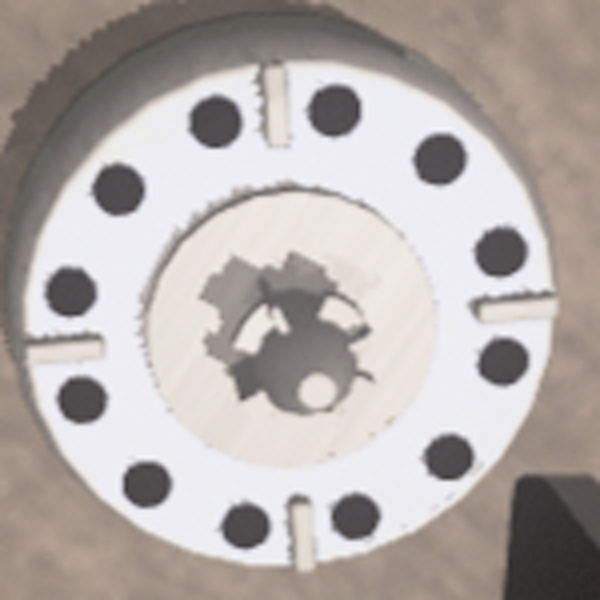

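View pics/s3.png

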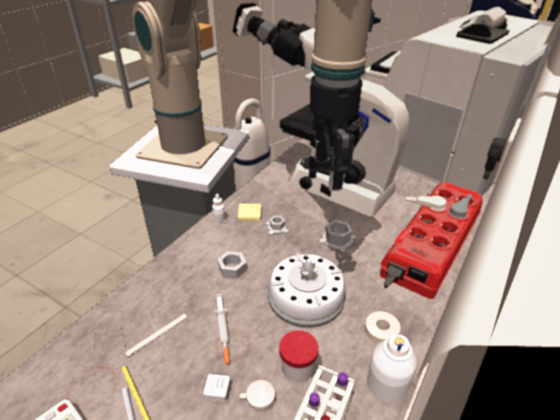

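Run:
```python
from h import *
w=imaging.get_image("wrist"); s=ctrl.read_state()
def f(name,pts,k,o,z):
    P=np.array([onz(w,u/k+o[0],v/k+o[1],z) for u,v in pts]); c=P.mean(0)
    A=[np.degrees(np.arctan2(*(p-q)[1::-1])) for p,q in ((P[0],P[2]),(P[1],P[3]))]
    print(name,c.round(1),"diam",[np.linalg.norm(p-q).round(1) for p,q in ((P[0],P[2]),(P[1],P[3]))],"ang",np.round(A,1)); return c
f("ears",[(287,25),(543,282),(325,522),(68,283)],6,(140,70),6)
f("hex",[(153,122),(430,283),(349,438) ,(90,283)],6,(140,70),34)
H=np.array([onz(w,u/6+140,v/6+70,34) for u,v in [(153,122),(338,122),(432,280),(349,438),(180,438),(90,280)]]);print("hex c",H.mean(0).round(1),np.linalg.norm(H-H.mean(0),axis=1).round(1),np.degrees(np.arctan2((H-H.mean(0))[:,1],(H-H.mean(0))[:,0])).round(1))
f("ribs",[(276,105),(516,308),(302,533),(64,349)],4,(265,145),53)
f("ribs",[(276,105),(516,308),(302,533),(64,349)],4,(265,145),50)
C=[(215,122),(334,110),(440,159),(501,251),(503,361),(449,456),(356,516),(246,525),(147,484),(82,400),(70,291),(118,188)]
P=np.array([onz(w,u/4+265,v/4+145,50) for u,v in C]);print("holes",P.mean(0).round(1),np.linalg.norm(P-P.mean(0),axis=1).round(1))
print("tip",onz(w,320/4+265,391/4+145,96).round(1))
print(s["eef_pos"],s["tool_rot"],s["qpos"].round(2))
```

```text
ears [ 517.6 -280.2    6. ] diam [np.float64(83.4), np.float64(82.8)] ang [ 26.8 -63.2]
hex [ 517.3 -280.1   34. ] diam [np.float64(56.2), np.float64(54.8)] ang [ 55.9 -63.4]
hex c [ 517.5 -280.2   34. ] [28.3 28.5 28.2 27.9 28.7 26.9] [  57.3   -4.6  -62.7 -125.5  175.8  115.9]
ribs [ 490.6 -462.2   53. ] diam [np.float64(112.1), np.float64(112.5)] ang [ 32.1 -57.9]
ribs [ 490. -463.   50.] diam [np.float64(113.1), np.float64(113.6)] ang [ 32.1 -57.9]
holes [ 490.3 -462.6   50. ] [55.3 55.3 55.3 55.4 55.4 55.3 55.5 55.3 55.4 55.4 55.5 55.6]
tip [ 490.6 -463.1   96. ]
[ 503.19822257 -402.11071547  231.41052697] [-1.57039178e+00 -1.01171615e-03 -2.67685341e+00] [ 0.61  0.62  0.04  1.54 -0.03  0.99 -0.45]
```

Measured and consistent: nut centre (517.6,-280.2), ears at 26.8° mod 90; rotor axis (490.4,-462.9), ribs at 32.1° mod 90 (three independent estimates agree). Grasp on flats at 146.8° (turn +30° world).

```bash
python3 -m inch '[1,-1.6,1,-2.5,0,-6,0, 1,-3.2,2,-5,0,-12,0, 1,-4.8,4,-7.5,0,-20,0, 1,-6.5,7,-10.1,0,-27,0, 1,-6.5,9,-10.1,0,-30,0, 1,-6.5,10,-10.1,0,-30,0, 1,-6.5,10,-10.1,0,-30,0]'
python3 - <<'E'
from h import *
w=imaging.get_image("wrist"); cv2.imwrite("pics/w4.png",w["img"][:,:,::-1])
a=imaging.get_image("scene"); crop(a,60,0,460,300,2,"pics/s4.png")
s=ctrl.read_state();print(s["qpos"].round(2),s["eef_pos"],s["tool_rot"])
E
```

```text
clock: 2.25
eef_pos: [515.8, -282.4, 130.3]
tool_rot: [-1.573, -0.001, -2.154]
force: [0.2, -0.5, 0.1]
width: 85.2
[ 0.51  0.67 -0.1   1.78  0.09  0.7  -0.22] [ 517.21747518 -282.90625634  131.9870882 ] [-1.56933624e+00 -7.40364092e-04 -2.15376242e+00]
```

View pics/w4.png

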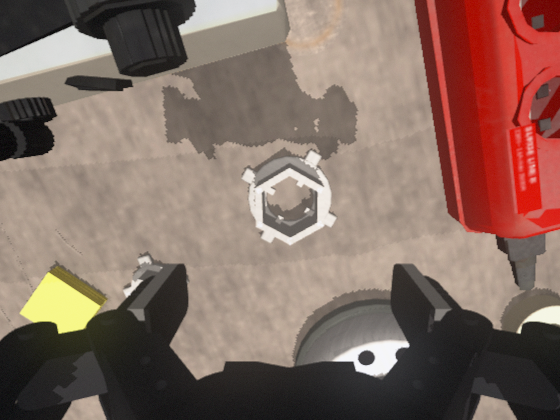

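View pics/s4.png

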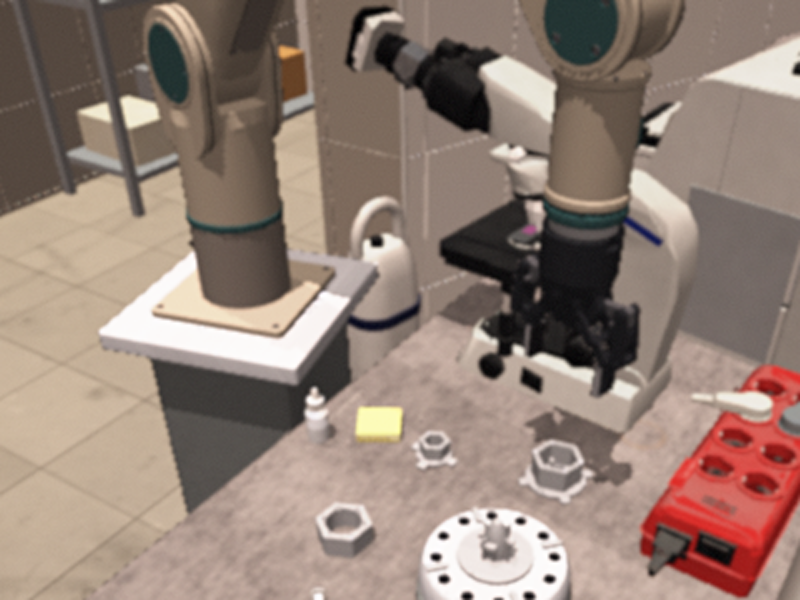

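Run:
```python
from h import *
w=imaging.get_image("wrist"); crop(w,230,140,350,260,5,"pics/w5.png")
```

```text
(no output)
```

View pics/w5.png

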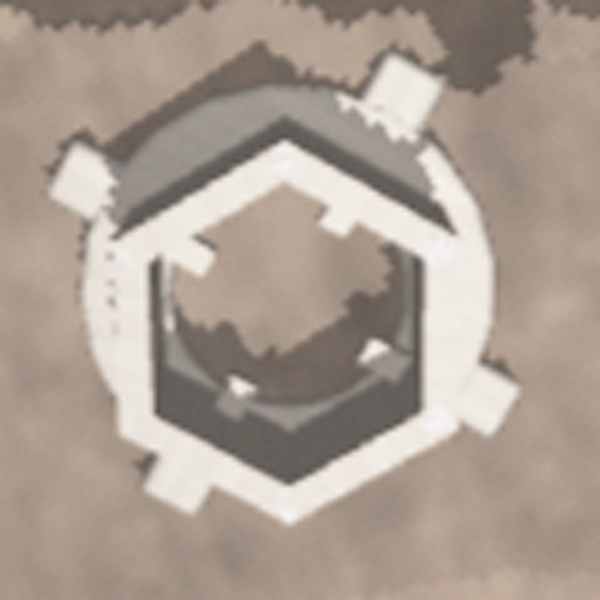

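Run:
```python
from h import *
from scipy.spatial.transform import Rotation as Ro
w=imaging.get_image("wrist"); s=ctrl.read_state()
H=np.array([onz(w,u/5+230,v/5+140,34) for u,v in [(285,140),(457,233),(457,430),(290,522),(118,432),(115,238)]]);c=H.mean(0)
print(c,np.linalg.norm(H-c,axis=1).round(1),np.degrees(np.arctan2((H-c)[:,1],(H-c)[:,0])).round(1))
E=np.array([onz(w,u/5+230,v/5+140,6) for u,v in [(416,70),(500,412),(180,495),(70,175)]]);print(E.mean(0),np.degrees(np.arctan2(*(E[0]-E[2])[1::-1])),np.degrees(np.arctan2(*(E[1]-E[3])[1::-1])))
cam=-w["R"].T@w["t"]; 
a=np.radians(-153.2+30);R=np.array([[np.cos(a),0,-np.sin(a)],[np.sin(a),0,np.cos(a)],[0,-1,0]])
tcp=cam-R@np.array([-66.3,-144.3,0]); print("tcp by cam",tcp,"d tool",R.T@(c-tcp), s["eef_pos"])
```

```text
[ 518.51967525 -279.16158467   34.        ] [28.8 29.  29.3 29.2 29.4 28.9] [  57.1   -1.5  -63.3 -122.5  177.1  116.3]
[ 519.03607631 -279.55518228    6.        ] 28.186408313917656 -62.88559697059593
tcp by cam [ 517.50063503 -282.65818507  132.37275124] d tool [-3.48381938 98.37275124 -1.0619133 ] [ 517.75415118 -282.46202243  132.45894863]
```

```bash
python3 -m inch '[1,-0.3,4,-0.1,0,0,0, 1,-0.3,8,-0.1,0,0,0, 1,-0.3,11,-0.1,0,0,0, 1,-0.3,12.1,-0.1,0,0,0, 1,-0.3,12.1,-0.1,0,0,0, 0.3,-0.3,12.1,-0.1,0,0,0, 0.3,-0.3,12.1,-0.1,0,0,0, 0.3,-0.3,12.1,-0.1,0,0,0, 0.3,-0.3,12.1,-0.1,0,0,0, 0.3,-0.3,12.1,-0.1,0,0,0, 0.3,-0.3,12.1,-0.1,0,0,0]'
python3 - <<'E'
from h import *
b=imaging.get_image("side"); crop(b,200,90,400,240,4,"pics/d6.png")
w=imaging.get_image("wrist"); cv2.imwrite("pics/w6.png",w["img"][:,:,::-1])
s=ctrl.read_state();print(s["width"],s["eef_pos"],s["tool_rot"],s["force"])
E
```

```text
clock: 3.55
eef_pos: [519.4, -278.6, 12.4]
tool_rot: [-1.567, 0.0, -2.15]
force: [0.2, -0.7, 5.2]
width: 48.9
48.948295719288595 [ 519.43229545 -278.6122425    12.39150294] [-1.56733588e+00  3.55620688e-04 -2.15031769e+00] [ 0.15999293 -0.18382358  5.79967481]
```

View pics/d6.png

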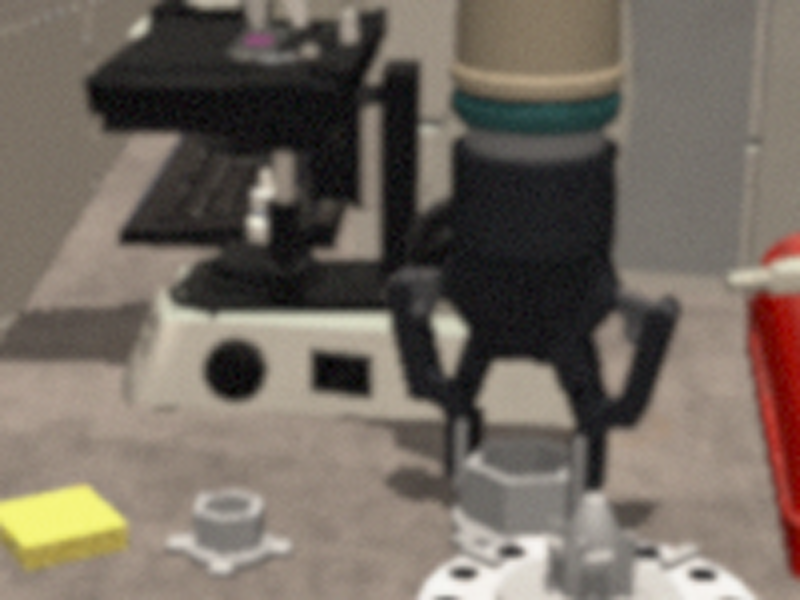

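View pics/w6.png

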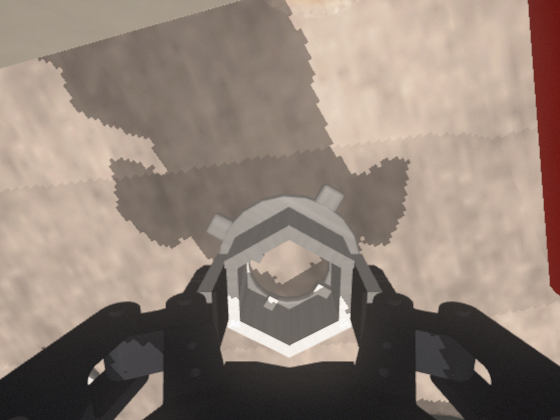

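Gripped (width 48.9, square on the flats). Lift and carry to above the stud, turning 39.7° clockwise.

```bash
python3 -m inch '[0.3,0,-2,0,0,0,0, 0.3,0,-6,0,0,0,0, 0.3,0,-10,0,0,0,0, 0.3,2,-12,1,0,4,0, 0.3,5,-12,2.3,0,12,0, 0.3,9,-12,4.1,0,20,0, 0.3,13,-12,5.9,0,28,0, 0.3,15.9,-12,7.2,0,36,0, 0.3,16.9,-12,7.7,0,39.7,0, 0.3,16.9,-12,7.7,0,39.7,0, 0.3,16.9,-12,7.7,0,39.7,0]'
python3 - <<'E'
from h import *
w=imaging.get_image("wrist"); cv2.imwrite("pics/w7.png",w["img"][:,:,::-1])
a=imaging.get_image("scene"); crop(a,220,130,400,330,3,"pics/s7.png")
b=imaging.get_image("side"); crop(b,260,110,460,300,3,"pics/d7.png")
s=ctrl.read_state();print(s["clock"],s["width"],s["eef_pos"],s["tool_rot"],s["force"],s["qpos"].round(2))
E
```

```text
clock: 4.75
eef_pos: [490.3, -460.2, 130.5]
tool_rot: [-1.572, 0.001, -2.841]
force: [1.0, 1.3, -1.8]
width: 48.9
4.9 48.936008286130544 [ 490.9069011  -459.46370513  130.4833691 ] [-1.57204655e+00  9.61155971e-04 -2.83990934e+00] [-0.46035464  0.85711275 -1.00283667] [ 0.67  0.77  0.08  1.54 -0.08  0.83 -0.5 ]
```

View pics/w7.png

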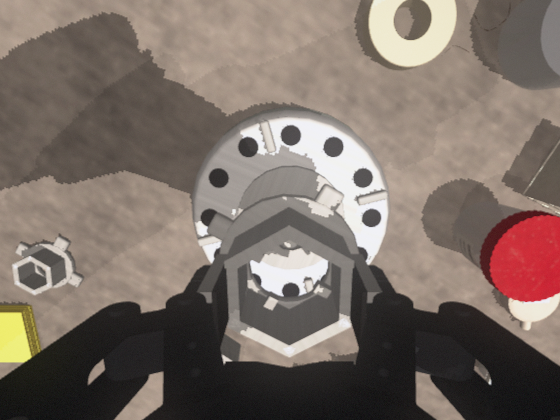

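View pics/s7.png

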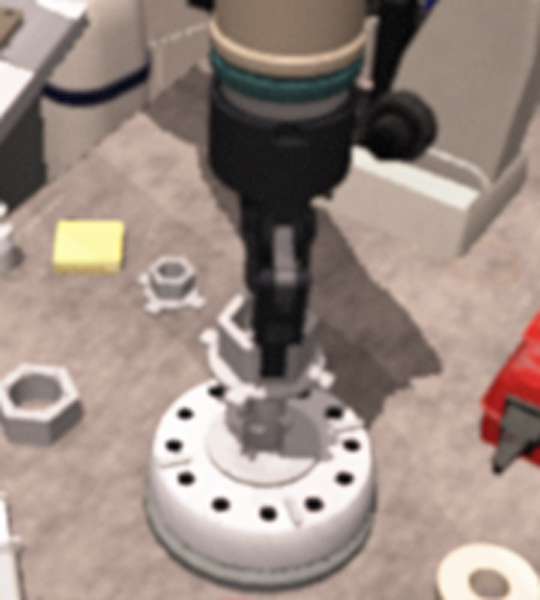

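View pics/d7.png

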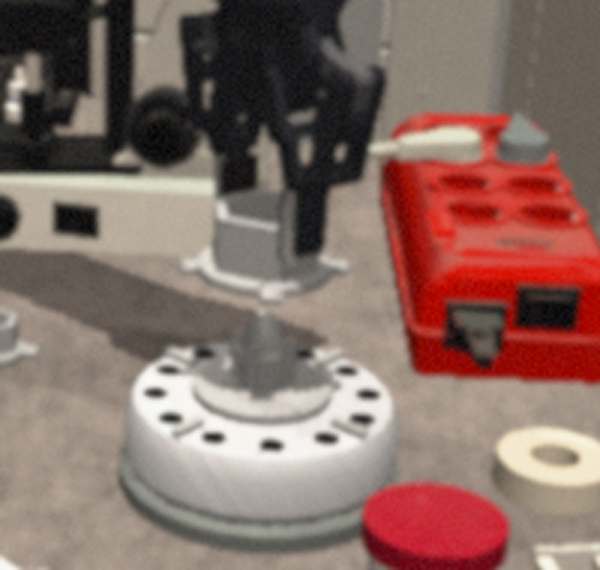

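Run:
```python
from h import *
w=imaging.get_image("wrist"); crop(w,190,170,390,370,4,"pics/w8.png")
```

```text
(no output)
```

View pics/w8.png

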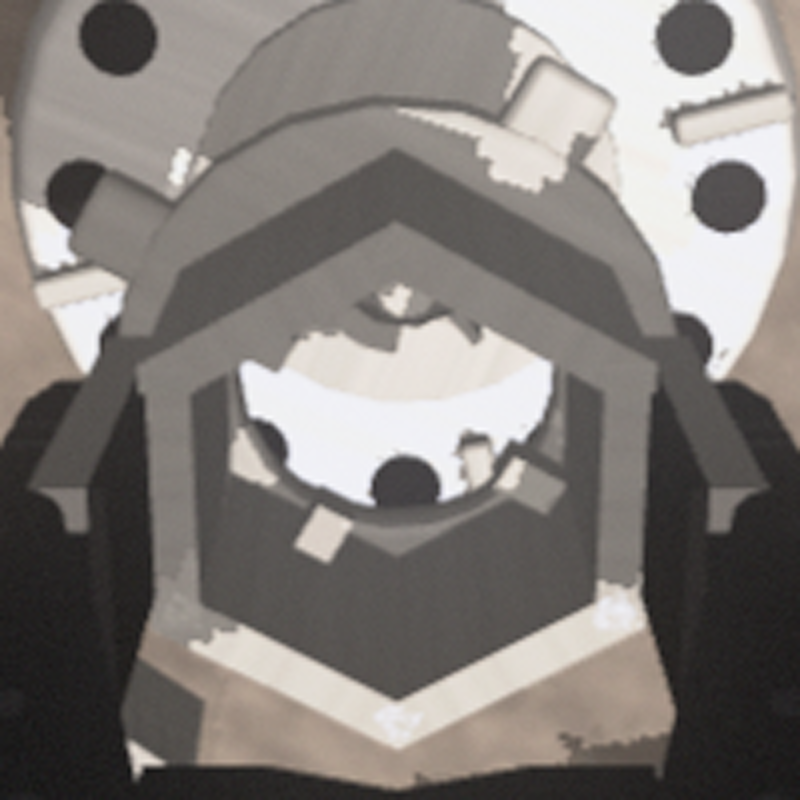

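Run:
```python
from h import *
w=imaging.get_image("wrist"); s=ctrl.read_state(); print(s["eef_pos"],(-w["R"].T@w["t"]).round(1))
for z in (148,150,152,154,156):
    H=np.array([onz(w,u/4+190,v/4+170,z) for u,v in [(397,220),(656,364),(400,748),(138,370)]])
    c=(H[0]+H[2])/2
    print(z,c.round(1),np.linalg.norm(H[0]-H[2]).round(1),np.linalg.norm(H[1]-H[3]).round(1),np.degrees(np.arctan2(*(H[0]-H[2])[1::-1])).round(1))
print("tip",onz(w,395/4+190,298/4+170,96))
# holes in full img
P=[(248.5,147),(290.5,135),(333,147),(363,178),(371.5,218),(219,178)]
Q=np.array([onz(w,u,v,50)[:2] for u,v in P])
A=np.c_[2*Q,np.ones(len(Q))];x=np.linalg.lstsq(A,(Q**2).sum(1),rcond=None)[0];print("holes",x[:2],np.sqrt(x[2]+x[:2]@x[:2]))
# ears top
for z in (122,124):
  for u,v in [(560,85),(112,228)]:
    p=onz(w,u/4+190,v/4+170,z);print(z,p, )
R=[(267,137),(372,198.5)]
for u,v in R:
    p=onz(w,u,v,52)[:2]-np.array([490.4,-462.9]);print("rib",np.degrees(np.arctan2(p[1],p[0])),np.linalg.norm(p))
```

```text
[ 490.67861367 -460.13494861  130.50978459] [ 554.1 -440.4  274.9]
148 [ 487.1 -461.4  148. ] 60.5 52.1 17.6
150 [ 488.1 -461.   150. ] 59.5 51.3 17.6
152 [ 489.2 -460.7  152. ] 58.6 50.5 17.6
154 [ 490.2 -460.4  154. ] 57.6 49.7 17.6
156 [ 491.3 -460.   156. ] 56.7 48.8 17.6
tip [ 489.25592487 -460.1916451    96.        ]
holes [ 491.73169371 -460.8744058 ] 55.394878283755645
122 [ 529.08033896 -467.66041855  122.        ]
122 [ 497.1533622  -422.87191929  122.        ]
124 [ 529.40750926 -467.30437044  124.        ]
124 [ 497.89810042 -423.10165292  124.        ]
rib 33.995203212703785 58.7954305315434
rib -55.96474663453004 55.222086437381954
```

Run:
```python
from h import *
a=imaging.get_image("scene");b=imaging.get_image("side")
n=np.array([490.2,-460.4]); t=np.array([490.4,-462,96])
for nm,d,m,tip in [("side",b,[(192,266),(271,294),(342,266)],(264,312)),("scene",a,None,None)]:
    print(nm,"tip pred",proj(d,t))
    for an in (77.4,-12.6,-102.6,167.4):
        p=[*(n+42*np.array([np.cos(np.radians(an)),np.sin(np.radians(an))])),123]; print(an,proj(d,p).round(1))
    print("px/mm x", proj(d,t+[1,0,0])-proj(d,t), proj(d,t+[0,1,0])-proj(d,t))
print("side tip meas",264/3+260,312/3+110,[(x/3+260,y/3+110) for x,y in [(192,266),(271,294),(342,266)]])
crop(a,270,200,350,310,7,"pics/s9.png"); crop(b,310,150,390,260,7,"pics/d9.png")
```

```text
side tip pred [346.78258729 214.36824757]
77.4 [344.7 187.4]
-12.6 [375.3 197.6]
-102.6 [349.8 208.6]
167.4 [319.  197.3]
px/mm x [ 0.63322857 -0.05530879] [-0.20186255 -0.26267041]
scene tip pred [307.00158569 260.91190757]
77.4 [318.1 235.6]
-12.6 [329.8 257.4]
-102.6 [296.7 263.8]
167.4 [286.8 241.2]
px/mm x [0.5436874  0.11533458] [ 0.1347696  -0.37337863]
side tip meas 348.0 214.0 [(324.0, 198.66666666666669), (350.3333333333333, 208.0), (374.0, 198.66666666666669)]
```

View pics/s9.png

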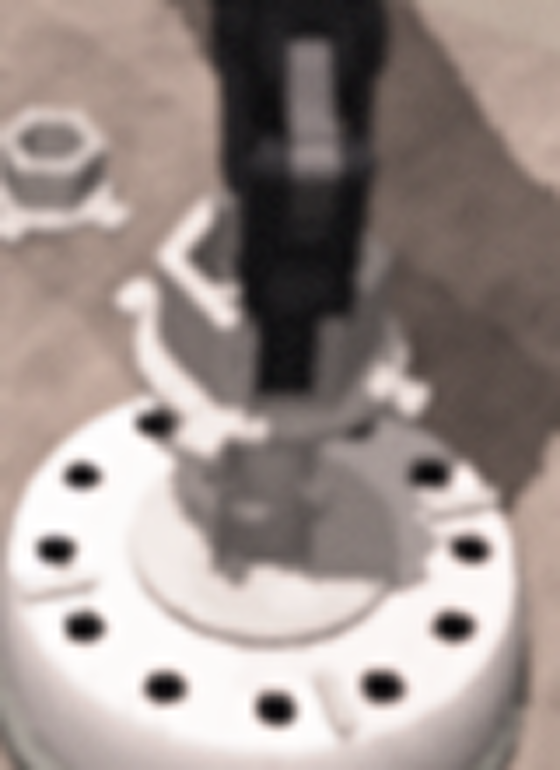

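View pics/d9.png

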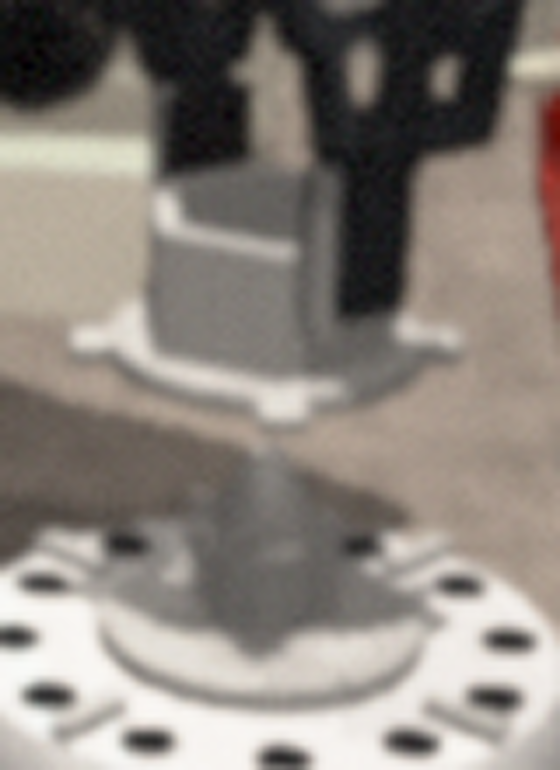

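Nut and stud line up within about 2 mm (nut ~1.8 mm too far +y). Correct, then lower in stages watching forces.

```bash
python3 -m inch '[0.3,0.05,1.5,0.17,0,0,0, 0.3,0.05,3,0.17,0,0,0, 0.3,0.05,3.8,0.17,0,0,0, 0.3,0.05,3.8,0.17,0,0,0]'
python3 - <<'E'
from h import *
w=imaging.get_image("wrist"); cv2.imwrite("pics/w10.png",w["img"][:,:,::-1])
b=imaging.get_image("side"); crop(b,300,150,400,260,6,"pics/d10.png")
s=ctrl.read_state();print(s["clock"],s["width"],s["eef_pos"],s["tool_rot"],s["force"],s["torque"])
E
```

```text
clock: 5.5
eef_pos: [490.2, -461.9, 90.1]
tool_rot: [-1.574, -0.0, -2.843]
force: [1.8, 1.2, -3.1]
width: 48.8
5.6 48.9309028432275 [ 490.15102113 -461.59358575   90.9781234 ] [-1.57384160e+00 -1.03462820e-04 -2.84232603e+00] [ 2.71644532  1.80678721 -3.00821993] [ 0.47859706 -0.35782392 -0.02669307]
```

View pics/w10.png

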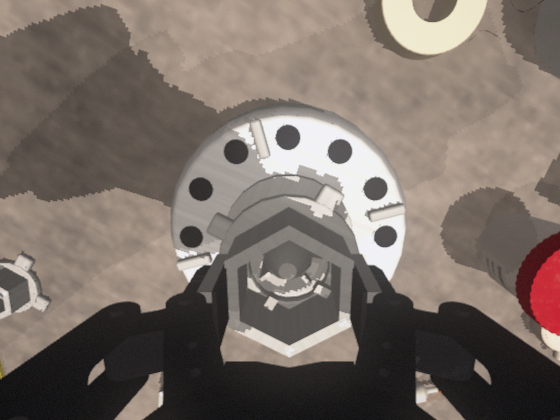

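View pics/d10.png

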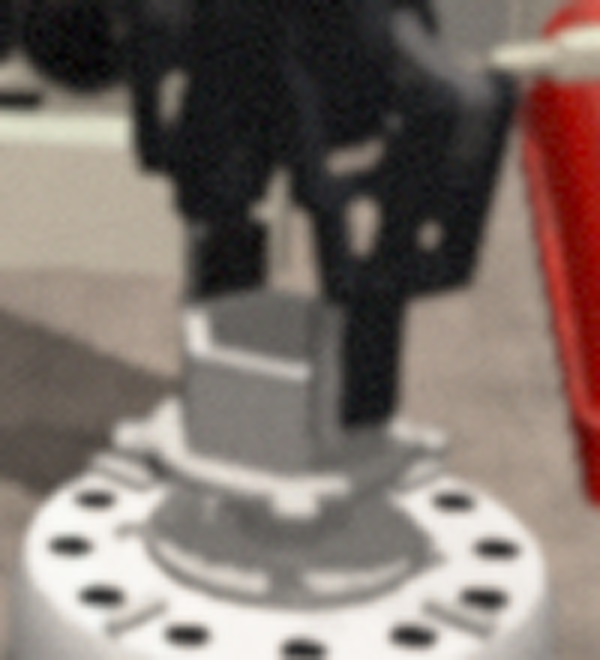

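Run:
```python
from h import *
w=imaging.get_image("wrist"); crop(w,230,220,350,340,6,"pics/w11.png")
print(onz(w,289,270,96))
```

```text
[ 491.41724074 -461.32899929   96.        ]
```

View pics/w11.png

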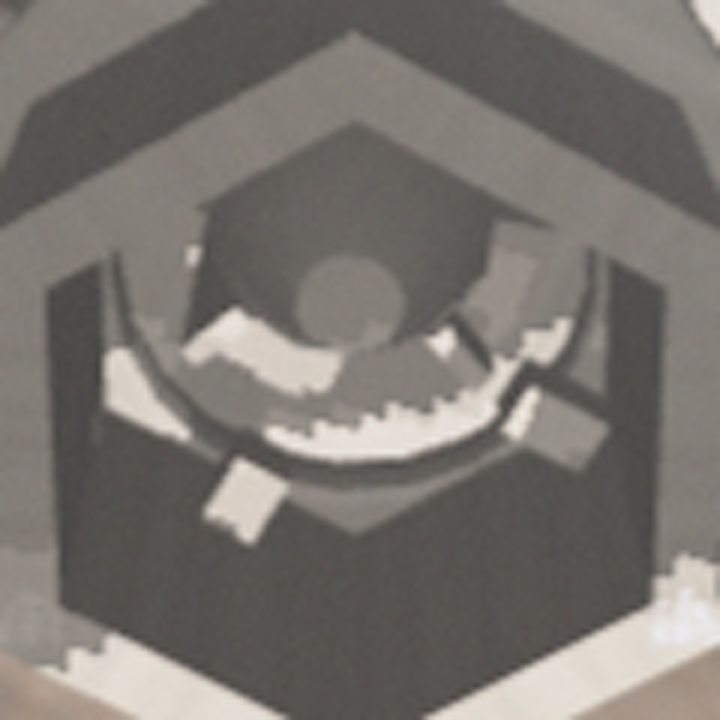

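Run:
```python
from h import *
w=imaging.get_image("wrist")
for z in (94,96):
  for (u,v),a in [((262,471),167.2),((531,412),257.2)]:
    p=onz(w,u/6+230,v/6+220,z)[:2]; a=np.radians(a); print(z,p-14*np.array([np.cos(a),np.sin(a)]))
print("tip",onz(w,352/6+230,302/6+220,96))
```

```text
94 [ 488.16795448 -462.21747321]
94 [ 488.55895488 -463.71418606]
96 [ 489.28535773 -461.98475939]
96 [ 489.52183943 -463.22373215]
tip [ 491.05147605 -461.3054352    96.        ]
```

```bash
python3 -m inch '[0.3,-0.15,0,-0.07,0,0,0, 0.3,-0.15,0.5,-0.07,0,0,0, 0.3,-0.15,0.9,-0.07,0,0,0, 0.3,-0.15,0.9,-0.07,0,0,0]'; python3 -m inch '[0.3,0,0.1,0,0,0,0, 0.3,0,0.1,0,0,0,0]'; python3 -m inch '[0.3,0,0.1,0,0,0,0, 0.3,0,0.1,0,0,0,0]'
```

```text
clock: 6.1
eef_pos: [491.3, -462.1, 82.8]
tool_rot: [-1.571, 0.0, -2.843]
force: [1.4, 0.7, -2.3]
width: 49.1
clock: 6.3
eef_pos: [491.3, -462.1, 82.3]
tool_rot: [-1.571, 0.0, -2.843]
force: [1.4, 1.9, -2.4]
width: 49.1
clock: 6.5
eef_pos: [491.3, -462.2, 81.4]
tool_rot: [-1.571, 0.0, -2.843]
force: [1.4, 2.3, -2.3]
width: 48.4
```

```bash
python3 -m inch '[0.3,0,0.1,0,0,0,0, 0.3,0,0.1,0,0,0,0]'; python3 -m inch '[0.3,0,0.1,0,0,0,0, 0.3,0,0.1,0,0,0,0]'; python3 -m inch '[0.3,0,0.1,0,0,0,0, 0.3,0,0.1,0,0,0,0]'
python3 - <<'E'
from h import *
w=imaging.get_image("wrist"); crop(w,180,100,400,340,3,"pics/w12.png")
b=imaging.get_image("side"); crop(b,300,150,400,260,6,"pics/d12.png")
s=ctrl.read_state();print(s["clock"],s["width"],s["eef_pos"],s["tool_rot"],s["force"],s["torque"])
E
```

```text
clock: 6.7
eef_pos: [491.4, -462.2, 80.5]
tool_rot: [-1.571, 0.0, -2.843]
force: [1.2, 2.9, -0.6]
width: 48.7
clock: 6.9
eef_pos: [491.4, -462.2, 80.3]
tool_rot: [-1.57, 0.0, -2.843]
force: [0.4, 3.3, 5.4]
width: 48.7
clock: 7.1
eef_pos: [491.5, -462.2, 80.2]
tool_rot: [-1.57, 0.001, -2.843]
force: [-0.1, 4.1, 10.5]
width: 49.2
7.2 48.79176536699261 [ 491.43803179 -462.24484192   80.1656824 ] [-1.57026792e+00  5.86454302e-04 -2.84315040e+00] [-0.94266756  3.85605653 10.56079314] [1.05900088 0.19897394 0.030047  ]
```

View pics/w12.png

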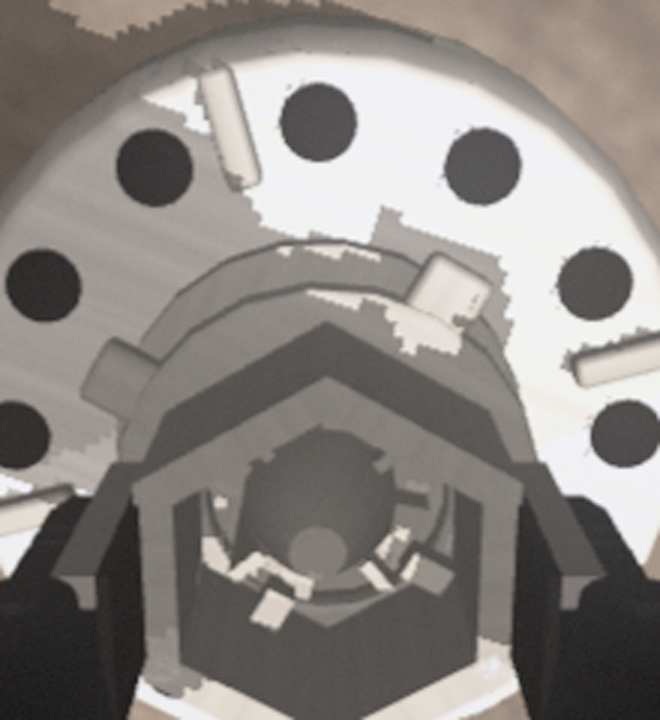

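View pics/d12.png

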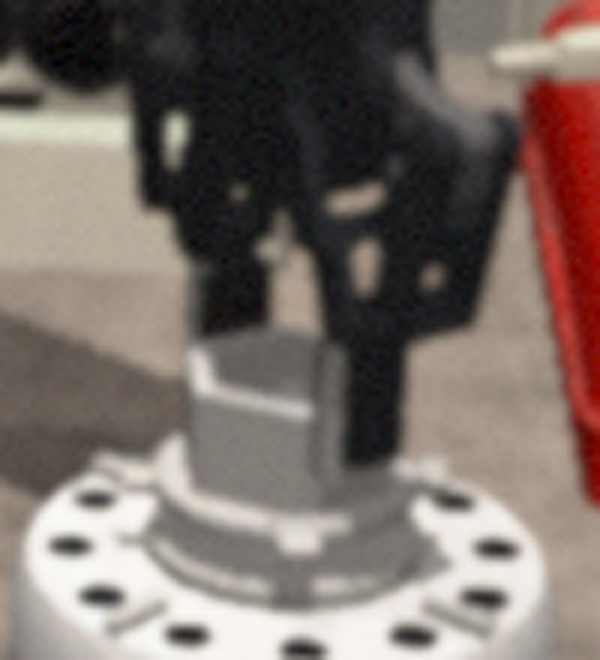

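Contact at TCP z 80.3 (nut underside 68, as it must be on the ridge tops), ears midway between ribs. Release so it rests by itself, and look.

```bash
python3 -m inch '[0.3,0,-0.2,0,0,0,0, 0.75,0,-0.2,0,0,0,0, 0.75,0,-0.2,0,0,0,0, 0.75,0,-0.2,0,0,0,0, 0.75,0,-0.2,0,0,0,0]'
python3 - <<'E'
from h import *
w=imaging.get_image("wrist"); crop(w,180,100,400,340,3,"pics/w13.png")
b=imaging.get_image("side"); crop(b,300,150,400,260,6,"pics/d13.png")
s=ctrl.read_state();print(s["clock"],s["width"],s["eef_pos"],s["tool_rot"],s["force"],s["torque"])
E
```

```text
clock: 7.7
eef_pos: [490.9, -462.6, 80.2]
tool_rot: [-1.57, -0.0, -2.844]
force: [0.5, -0.3, 0.4]
width: 64.3
7.8 63.96088432250727 [ 491.0537615  -462.37783905   80.18274146] [-1.57066212e+00 -2.64785915e-04 -2.84336106e+00] [ 0.08510079 -0.14280246 -0.30269187] [-0.00648362 -0.03417439 -0.00586148]
```

View pics/w13.png

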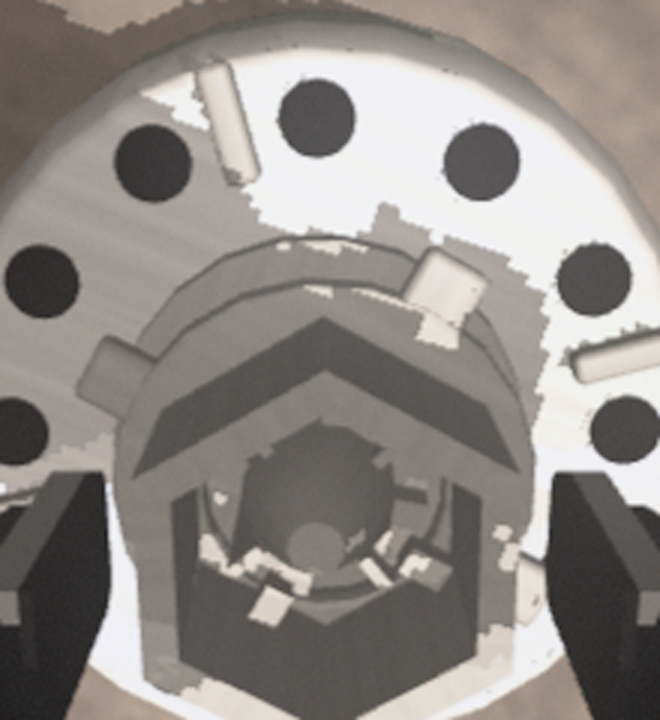

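View pics/d13.png

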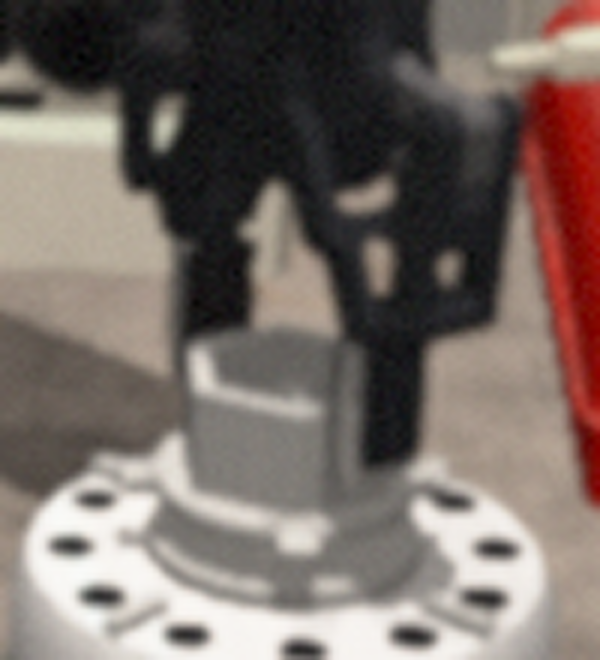

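Run:
```python
from h import *
w=imaging.get_image("wrist"); crop(w,230,220,350,340,6,"pics/w14.png")
s=ctrl.read_state();print(s["eef_pos"],-w["R"].T@w["t"])
C=[(153,162),(317,118),(482,162),(594,280),(41,281),(624,431),(20,431)]
Q=np.array([onz(w,u/3+180,v/3+100,50)[:2] for u,v in C])
A=np.c_[2*Q,np.ones(len(Q))];x=np.linalg.lstsq(A,(Q**2).sum(1),rcond=None)[0];print("holes",x[:2],np.sqrt(x[2]+x[:2]@x[:2]))
print("tip",onz(w,317/3+180,547/3+100,96))
H=np.array([onz(w,u/3+180,v/3+100,102) for u,v in [(325,371),(326,738)]]);print(H)
```

```text
[ 491.11913489 -462.29971503   80.2318545 ] [ 554.49730989 -443.00513894  224.53472955]
holes [ 492.10003021 -460.80537112] 55.051465142567615
tip [ 491.40978517 -460.91410009   96.        ]
[[ 517.89122921 -453.95809791  102.        ]
 [ 466.71836008 -469.80921566  102.        ]]
```

View pics/w14.png

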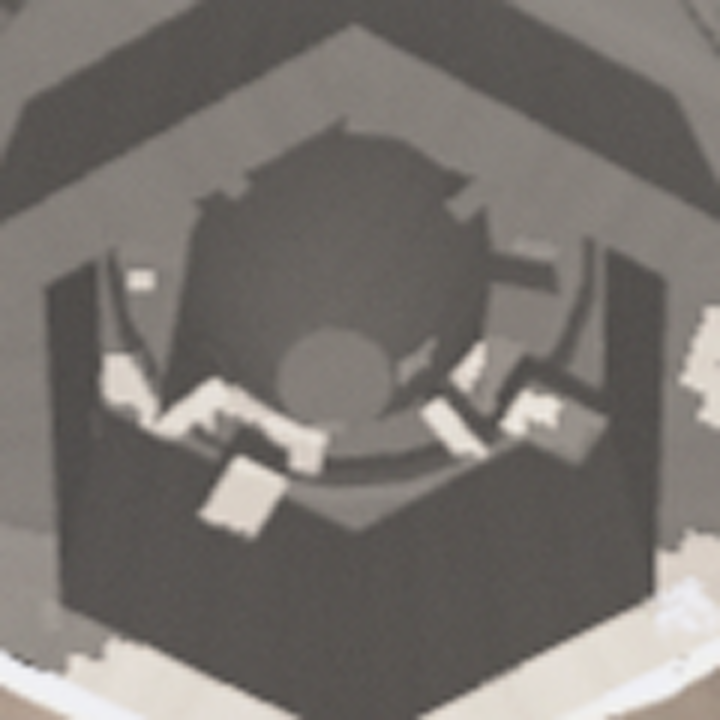

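Nut rests level and free, ears midway. The stud axis is about 1.3 mm toward tool -z and ~1.2 mm toward -x relative to the grip; correct while regrasping.

```bash
python3 -m inch '[0.75,0,0,-0.12,0,0,0, 0.3,0,0,-0.12,0,0,0, 0.3,0,0,-0.12,0,0,0, 0.3,0,0,-0.12,0,0,0, 0.3,-0.1,-0.03,-0.12,0,0,0, 0.3,-0.1,-0.03,-0.12,0,0,0]'
python3 - <<'E'
from h import *
w=imaging.get_image("wrist"); crop(w,230,220,350,340,6,"pics/w15.png")
s=ctrl.read_state();print(s["clock"],s["width"],s["eef_pos"],s["tool_rot"],s["force"],s["torque"])
E
```

```text
clock: 8.45
eef_pos: [491.2, -461.0, 80.7]
tool_rot: [-1.571, -0.001, -2.843]
force: [-1.9, -0.5, 4.2]
width: 48.6
8.5 48.52441708682662 [ 491.16175899 -461.02935871   80.72196454] [-1.57084285e+00 -9.82206733e-04 -2.84344627e+00] [-2.06663353  0.59731415  4.03834917] [ 0.02342711  0.55921958 -0.04001093]
```

View pics/w15.png

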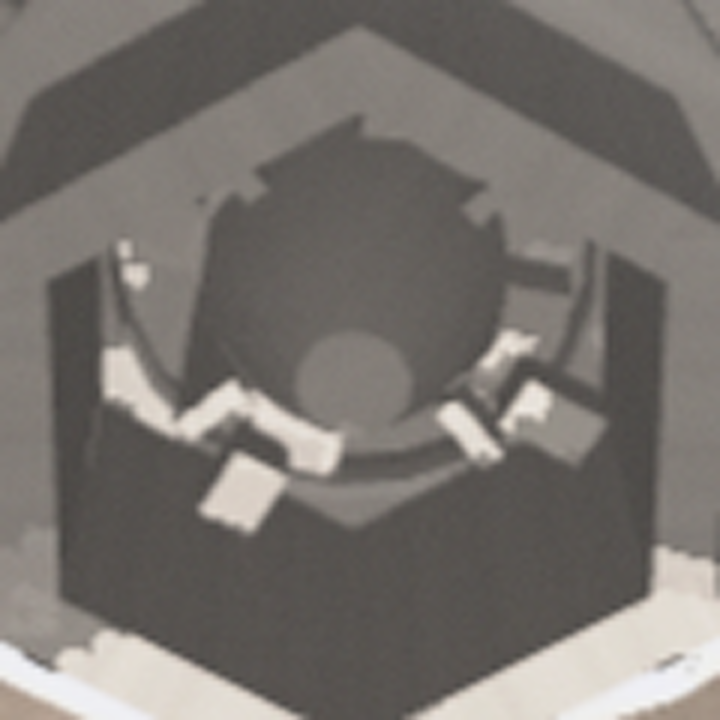

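```bash
python3 -m inch '[0.3,0,0,0,0,-8,0, 0.3,0,0,0,0,-16,0, 0.3,0,0,0,0,-24,0, 0.3,0,0,0,0,-31,0, 0.3,0,0,0,0,-38,0, 0.3,0,0,0,0,-43,0, 0.3,0,0,0,0,-45,0, 0.3,0,0,0,0,-45,0, 0.3,0,0,0,0,-45,0]'
python3 - <<'E'
from h import *
w=imaging.get_image("wrist"); crop(w,170,100,410,340,3,"pics/w16.png")
s=ctrl.read_state();print(s["clock"],s["width"],s["eef_pos"],s["tool_rot"],s["force"],s["torque"])
E
```

```text
clock: 9.4
eef_pos: [491.8, -460.4, 80.2]
tool_rot: [-1.571, 0.0, -2.059]
force: [-0.4, 0.1, -2.1]
width: 48.9
9.45 49.11657308504015 [ 491.84587075 -460.48583602   80.31162647] [-1.57113665e+00  1.72167986e-04 -2.05884624e+00] [ 0.24879471 -0.44098795 -2.06433909] [-0.00080484 -0.01571971 -0.00954266]
```

View pics/w16.png

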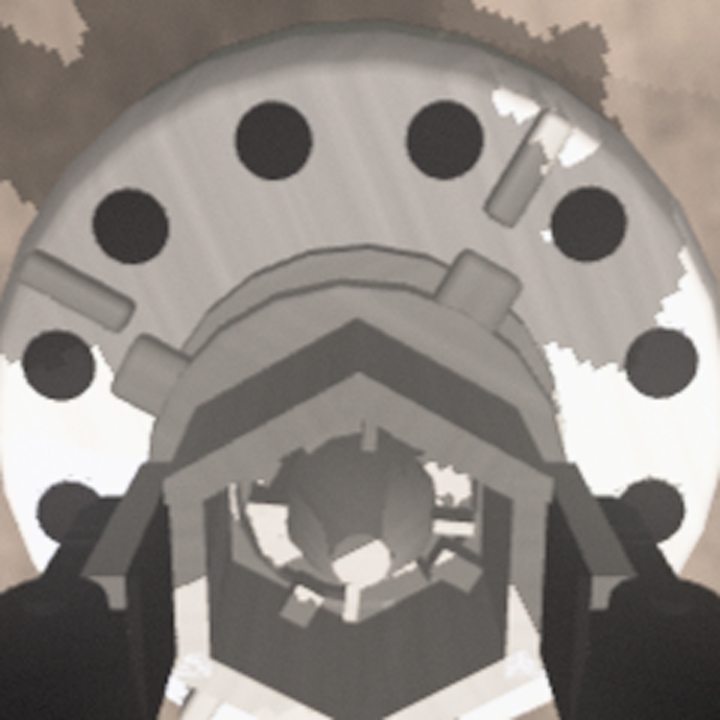

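Ears are now at the ribs and the nut hangs free (-2 N, its weight). Lower in steps.

```bash
python3 -m inch '[0.3,0,0.3,0,0,0,0, 0.3,0,0.6,0,0,0,0, 0.3,0,0.6,0,0,0,0]'; python3 -m inch '[0.3,0,0.3,0,0,0,0, 0.3,0,0.4,0,0,0,0, 0.3,0,0.4,0,0,0,0]';python3 -m inch '[0.3,0,0.1,0,0,0,0, 0.3,0,0.1,0,0,0,0]';python3 -m inch '[0.3,0,0.1,0,0,0,0, 0.3,0,0.1,0,0,0,0]'
```

```text
clock: 9.75
eef_pos: [491.5, -460.3, 73.9]
tool_rot: [-1.572, 0.0, -2.058]
force: [0.4, -0.7, -2.3]
width: 49.2
clock: 10.05
eef_pos: [491.7, -460.6, 70.4]
tool_rot: [-1.571, 0.0, -2.058]
force: [0.4, 0.1, -2.0]
width: 49.0
clock: 10.25
eef_pos: [491.8, -460.7, 69.6]
tool_rot: [-1.571, 0.0, -2.058]
force: [0.8, -0.5, -1.5]
width: 48.8
clock: 10.45
eef_pos: [491.9, -460.8, 69.2]
tool_rot: [-1.57, -0.0, -2.058]
force: [-1.0, 0.8, 2.0]
width: 48.9
```

```bash
python3 -m inch '[0.3,0,0.1,0,0,0,0, 0.3,0,0.1,0,0,0,0]';python3 - <<'E'
from h import *
b=imaging.get_image("side"); crop(b,300,150,400,260,6,"pics/d17.png")
w=imaging.get_image("wrist"); crop(w,170,100,410,340,3,"pics/w17.png")
s=ctrl.read_state();print(s["clock"],s["width"],s["eef_pos"],s["tool_rot"],s["force"],s["torque"])
E
```

```text
clock: 10.65
eef_pos: [491.9, -460.8, 69.1]
tool_rot: [-1.57, -0.0, -2.058]
force: [-3.8, 2.3, 8.9]
width: 48.7
10.75 48.43049965522518 [ 491.95329452 -460.78468171   69.10512414] [-1.57020678e+00 -2.68501609e-04 -2.05778688e+00] [-3.98576346  2.51828324  8.22453778] [0.4494317  0.43026677 0.03763906]
```

View pics/d17.png

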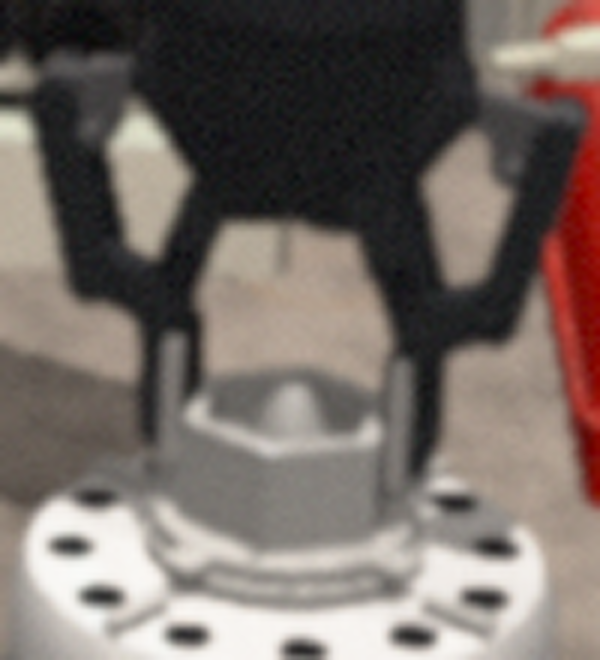

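View pics/w17.png

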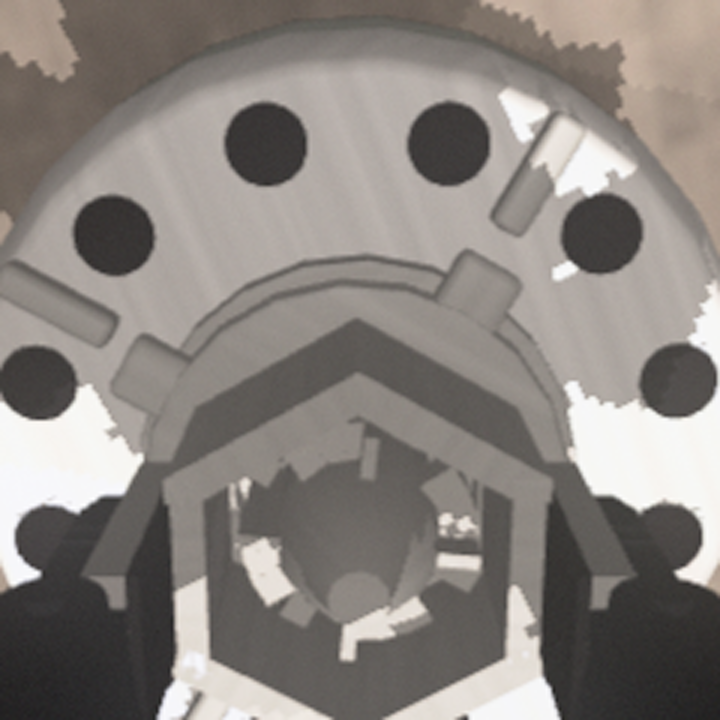

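```bash
python3 -m inch '[0.3,0,-0.05,0,0,0,0, 0.7,0,-0.05,0,0,0,0, 0.7,0,-0.05,0,0,0,0, 0.7,0,-0.05,0,0,0,0, 0.7,0,-0.05,0,0,0,0]';python3 - <<'E'
from h import *
b=imaging.get_image("side"); crop(b,300,150,400,260,6,"pics/d18.png")
w=imaging.get_image("wrist"); crop(w,170,100,410,340,3,"pics/w18.png")
s=ctrl.read_state();print(s["clock"],s["width"],s["eef_pos"],s["tool_rot"],s["force"],s["torque"])
E
```

```text
clock: 11.25
eef_pos: [491.9, -460.7, 67.9]
tool_rot: [-1.571, 0.0, -2.058]
force: [-0.1, 0.2, 0.7]
width: 60.0
11.35 59.47814379891265 [ 491.868635  -460.6736168   67.9377859] [-1.57085610e+00  8.68490832e-05 -2.05771185e+00] [0.02262301 0.6897329  0.04091172] [ 0.03599603 -0.02282201 -0.01184486]
```

View pics/d18.png

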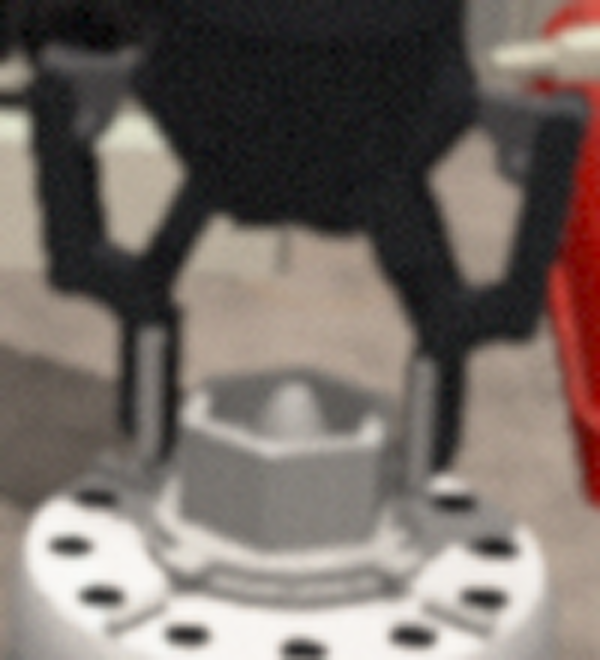

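View pics/w18.png

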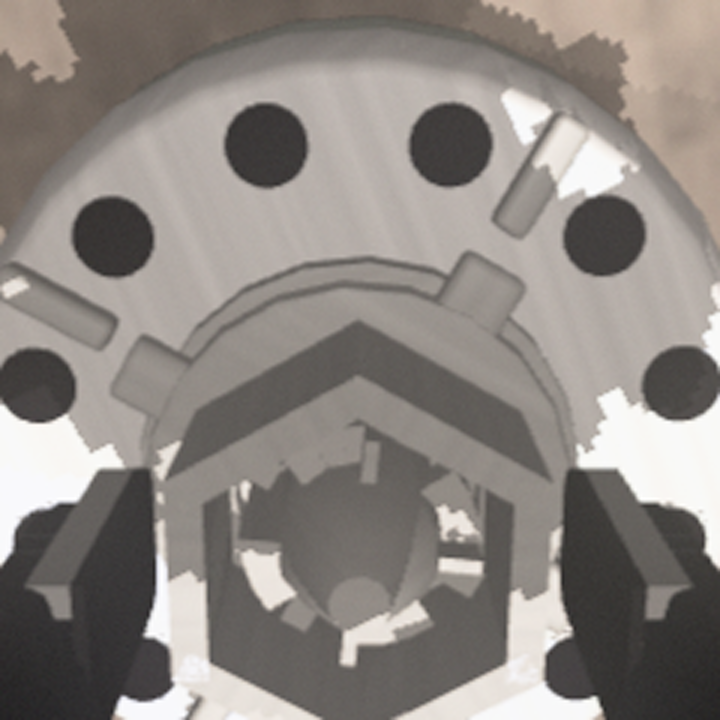

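Run:
```python
from h import *
b=imaging.get_image("side");w=imaging.get_image("wrist")
for z in (90,92,95): 
    for an in (-88,-148,-28): 
        a=np.radians(an);print(z,an,((proj(b,[491.6+28.9*np.cos(a),-461.2+28.9*np.sin(a),z])-[300,150])*6).round(0))
print("tip",(proj(b,[491.6,-461.2,96])-[300,150])*6)
# wrist: rim width scale -> height. rim flats columns 
for z in (88,90,92,94):
    p=[onz(w,u/3+170,v/3+100,z) for u,v in [(163,490),(553,490)]]; print(z,np.linalg.norm(p[0]-p[1]))
```

```text
90 -88 [323. 453.]
90 -148 [207. 440.]
90 -28 [397. 419.]
92 -88 [324. 446.]
92 -148 [208. 432.]
92 -28 [398. 412.]
95 -88 [324. 435.]
95 -148 [208. 421.]
95 -28 [398. 401.]
tip [284.28147977 384.55088713]
88 51.32973925173541
90 50.5040668316264
92 49.67839441151736
94 48.852721991408345
```

Run:
```python
from h import *
b=imaging.get_image("side")
for z in (90,92): 
    for an in (-118,-58,-178): 
        a=np.radians(an);print(z,an,((proj(b,[491.6+28.9*np.cos(a),-461.2+28.9*np.sin(a),z])-[300,150])*6).round(0))
```

```text
90 -118 [262. 453.]
90 -58 [373. 441.]
90 -178 [174. 418.]
92 -118 [262. 446.]
92 -58 [373. 434.]
92 -178 [175. 410.]
```

Rim corners project to z 90 as required for a seated nut; ears on the ribs, nothing moved on release. Regrasp and turn 45° clockwise.

```bash
python3 -m inch '[0.3,0,0,0,0,0,0, 0.3,0,0,0,0,0,0, 0.3,0,0,0,0,0,0, 0.3,0,0,0,0,0,0]'; python3 -m inch '[0.3,0,-0.03,0,0,0,0, 0.3,0,-0.03,0,0,0,0]'
```

```text
clock: 11.9
eef_pos: [492.1, -460.9, 68.4]
tool_rot: [-1.57, -0.0, -2.058]
force: [0.1, -0.3, 2.0]
width: 48.8
clock: 12.1
eef_pos: [492.1, -460.9, 68.4]
tool_rot: [-1.57, -0.0, -2.058]
force: [0.3, -0.6, 1.5]
width: 48.8
```

```bash
python3 -m inch '[0.3,0,0,0,0,6,0, 0.3,0,0,0,0,13,0, 0.3,0,0,0,0,20,0]'; python3 -m inch '[0.3,0,0,0,0,6,0, 0.3,0,0,0,0,13,0, 0.3,0,0,0,0,20,0, 0.3,0,0,0,0,25,0, 0.3,0,0,0,0,25,0]'
python3 - <<'E'
from h import *
w=imaging.get_image("wrist"); crop(w,170,100,410,340,3,"pics/w19.png")
s=ctrl.read_state();print(s["clock"],s["width"],s["eef_pos"],s["tool_rot"],s["force"],s["torque"])
E
```

```text
clock: 12.4
eef_pos: [491.9, -460.6, 68.5]
tool_rot: [-1.571, 0.0, -2.412]
force: [0.2, 0.8, 1.4]
width: 48.7
clock: 12.9
eef_pos: [492.0, -460.5, 68.4]
tool_rot: [-1.571, -0.0, -2.843]
force: [0.2, 0.4, 1.6]
width: 49.2
12.95 49.04129327917168 [ 491.94395609 -460.47295492   68.43711044] [-1.57087640e+00 -1.60043062e-04 -2.84117075e+00] [0.35137975 0.23810717 1.95998194] [ 0.05135584 -0.07433902 -0.06049264]
```

View pics/w19.png

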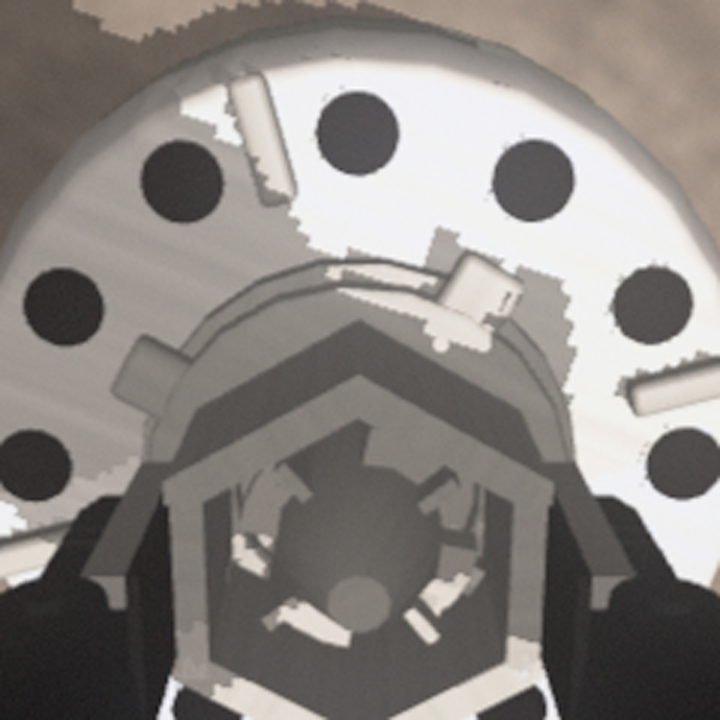

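Nut followed the full turn. A gentle tug to confirm the thread has caught, then release and retreat.

```bash
python3 -m inch '[0.3,0,-0.1,0,0,0,0, 0.3,0,-0.2,0,0,0,0, 0.3,0,-0.2,0,0,0,0]'; python3 -m inch '[0.3,0,0.2,0,0,0,0, 0.3,0,0.2,0,0,0,0]'; python3 -m inch '[1,0,0,0,0,0,0, 1,0,0,0,0,0,0, 1,0,0,0,0,0,0, 1,0,0,0,0,0,0, 1,0,0,0,0,0,0]'; python3 -m inch '[1,0,-2,0,0,0,0, 1,0,-6,0,0,0,0, 1,0,-10,0,0,0,0, 1,0,-13,0,0,0,0, 1,0,-13,0,0,0,0, 1,0,-13,0,0,0,0]'
python3 - <<'E'
from h import *
w=imaging.get_image("wrist"); cv2.imwrite("pics/w20.png",w["img"][:,:,::-1]); crop(w,220,110,380,270,4,"pics/w21.png")
b=imaging.get_image("side"); crop(b,230,150,430,300,4,"pics/d20.png")
E
```

```text
clock: 13.25
eef_pos: [491.4, -460.4, 70.0]
tool_rot: [-1.572, -0.0, -2.843]
force: [-0.3, -0.7, -2.3]
width: 48.8
clock: 13.45
eef_pos: [491.7, -460.7, 68.4]
tool_rot: [-1.571, -0.0, -2.843]
force: [0.3, 0.5, 0.3]
width: 48.8
clock: 13.95
eef_pos: [491.9, -460.7, 68.5]
tool_rot: [-1.571, 0.0, -2.843]
force: [0.5, 0.3, 0.2]
width: 85.2
clock: 14.55
eef_pos: [492.0, -460.8, 199.2]
tool_rot: [-1.57, 0.001, -2.843]
force: [-0.3, 0.9, -0.8]
width: 85.5
```

View pics/w20.png

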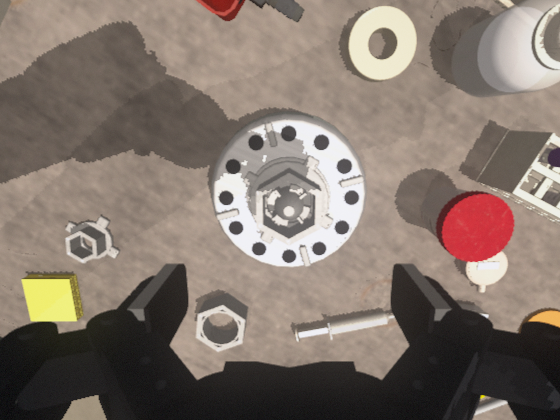

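View pics/d20.png

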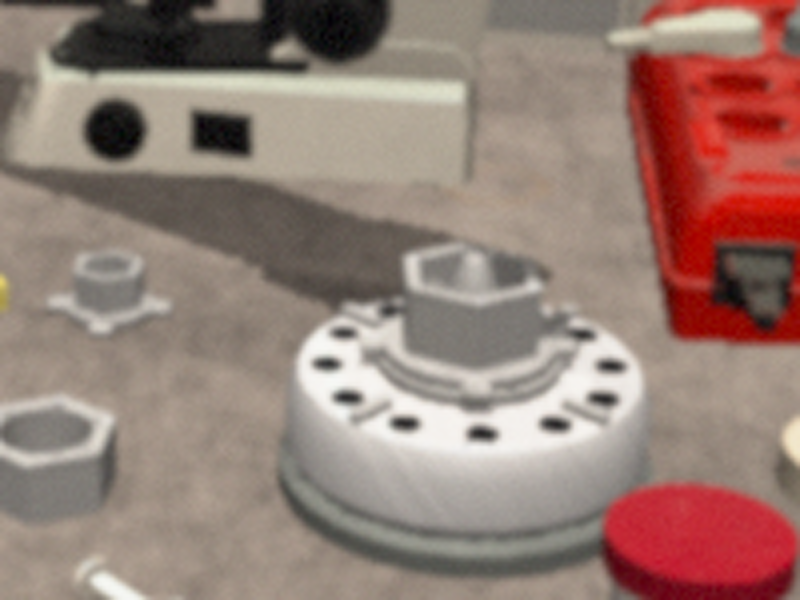

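View pics/w21.png

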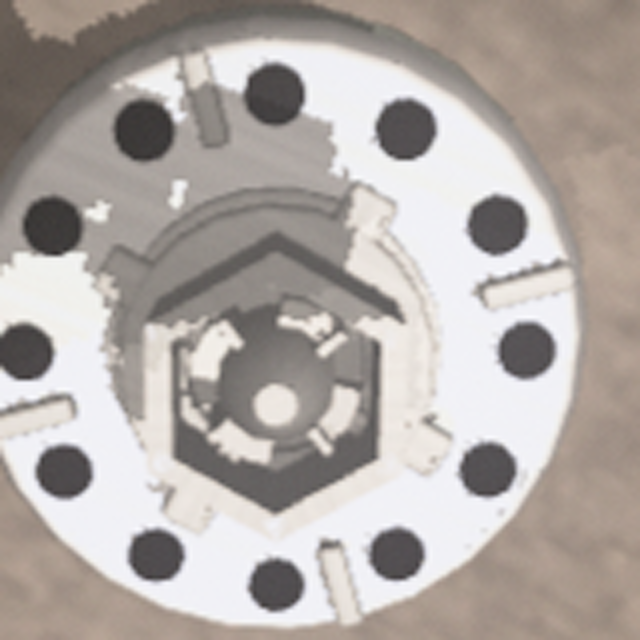

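Run:
```python
from h import *
w=imaging.get_image("wrist");b=imaging.get_image("side")
g=lambda u,v,z:onz(w,u/4+220,v/4+110,z)[:2]
E=[g(376,193,62),g(446,447,62),g(187,524,62),g(113,257,62)]
R=[g(205,100,52),g(526,284,52),g(338,585,52),g(36,414,52)]
ang=lambda p,q:np.degrees(np.arctan2(*(p-q)[::-1]))
print("ears",ang(E[0],E[2]),ang(E[1],E[3]),np.mean(E,0),np.linalg.norm(E[0]-E[2]),np.linalg.norm(E[1]-E[3]))
print("ribs",ang(R[0],R[2]),ang(R[1],R[3]),np.mean(R,0))
for z in (90,91,96,102):
    print(z,[((proj(b,[491.6+28.9*np.cos(np.radians(a)),-461.2+28.9*np.sin(np.radians(a)),z])-[230,150])*4).round(0).tolist() for a in (-102.8,-42.8,-162.8)],np.linalg.norm(g(145,390,z)-g(408,390,z)).round(1))
```

```text
ears -11.910645898660126 -103.19480485673942 [ 491.56753065 -460.56964913] 82.0275501441958 81.22234826004107
ribs 32.058306425537964 -57.64347647543081 [ 490.49648001 -459.93220835]
90 [[476.0, 303.0], [539.0, 287.0], [405.0, 286.0]] 50.2
91 [[476.0, 301.0], [540.0, 285.0], [405.0, 284.0]] 50.0
96 [[476.0, 288.0], [540.0, 273.0], [406.0, 272.0]] 49.0
102 [[477.0, 274.0], [541.0, 258.0], [406.0, 257.0]] 47.8
```

```bash
python3 -c "
from cell import ctrl,finish_job
s=ctrl.read_state();print(s['clock'],s['force'],s['width']);print(finish_job())"
```

```text
14.75 [-0.46628714  0.90137944 -0.20940817] 85.37477251698857
the job is handed in; nothing more can be done
None
```

The flange nut is down on its seat with the thread turned in, and I handed the job in at 14.75 s. The gripper was open and about 130 mm clear of the nut.

**What I did**
1. I gripped the large nut on its flats and set it on the ridge tops with its ears midway between the ribs. I let go there and saw it rest level.
2. I turned it 45° anticlockwise to the ribs and lowered it onto the seat. I released it again to check the seating.
3. I turned it 45° clockwise and let go.

**Last checks**
- **Height:** in the side view the rim corners sit at about z = 90, which is the seated height.
- **Angle:** the ears are about 44 to 45.5° clockwise of the ribs.
- **Centring:** the nut is within about 1.3 mm of the rotor axis, which is within the calibration error.
- **Other nuts:** I never touched either of them, and they lie where they were.

**Not settled:**
- **Thread catch:** I tugged gently upward to feel the thread catch. The tool rose about 1.6 mm with only the nut's own weight felt (2.3 N), against 1 mm of stated play. That the thread has caught therefore rests on the measured angle and height.
- **Wrist-camera position:** its estimates of the rotor axis differed by 2 to 3 mm between views. I used the close-up ones.

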